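# Post a rock chip into the sprung chip bin

### The arm

A 6-joint arm with a two-finger parallel gripper is mounted at the origin on a cart in front of the work surface, level with it; the furniture and walls round the work are solid. World frame = base frame: x ahead of the robot, y to its left, z up, the work surface at z = 0. Lengths are in mm, angles in rad, forces in N, time in s.
With the tool pointing down it reaches from about 425 to 1125 mm from the base axis. Payload 14.9 kg.
Tool frame: the origin (TCP) lies at the very end of the fingers, on their centre line; the grasp point (between the pads) lies 19 mm behind it; z points along the fingers, x is the direction in which the jaws open and shut, and the axes are right-handed (so a half turn about z gives the same grasp; the last joint's range is limited). The gripper opens to 91 mm and grips with 3 to 60 N. Pads are 32 mm wide; open, the fingers measure 118 mm over their backs; the gripper's body (76 mm by 178 mm) begins 60 mm behind the grasp point.
Start: joints at [1.137, 0.379, 1.734, -0, 1.028, -0.033], TCP at [273.117, 644.535, 213.932] pointing down, gripper open.
Joint ranges: [-2.77, 2.77], [-0.74, 2.19], [0, 2.66], [-1.06, 4.2], [0.31, 2.87], [-3.08, 3.08]. Speed limits (rad/s): [1.89, 1.89, 2.39, 3.14, 3.14, 3.14].

### API

Orientations are given as a unit quaternion [w, x, y, z].
In Python, from rig import robot gives the robot as it stands.
- The arm moves only by the tool jog_arm, never from a script. Its argument "motion" is one flat list of numbers, 7 for each row, row after row: the shift along the tool's x, y, z in mm, then the turn, a rotation vector about the tool's x, y, z in rad, then the opening, from 0 (shut) to 1 (fully open). In form: [tx, ty, tz, rx, ry, rz, grip, tx, ty, tz, rx, ry, rz, grip, ...]. A call has 1 to 10 rows; each row shifts and turns the pose as measured when the row begins, along the tool's axes as they then stand; what a row does not reach is not made up. A row lasts 1/10 s, in which the tool goes at most 50 mm and 8.59 degrees, less where a joint would pass 70% of its speed; a pose out of reach is approached as far as the arm can. A call with a gripper value outside its range is refused whole. The fingers move at their own pace and stop on an object; the grip force is fixed at half the most. Time passes only in rows, so rows that do not move let the fingers close. It gives the time, the measured TCP pose, the force and the opening at its end, in the units of the state.
- robot.get_state(): the state, without advancing time (a new reading comes with each control period).
- robot.get_image(name): name is "scene" or "top"; returns the picture (480x640x3 uint8, red, green, blue); there is no depth.
- robot.camera_params(name): a dict with "vertical_fov" (degrees; the focal length in pixels is half the picture's height over the tangent of half this angle, whatever the lens; pixels are square), "cx", "cy" (the principal point, pixels), "dist_coeffs" ([k1, k2, p1, p2, k3] as OpenCV has them; the pictures are not rectified), "rvec" (rotation vector, rad) and "tvec" (3), from world to camera coordinates, as OpenCV has them. Camera axes: x right, y down, z forward; pixel columns grow to the right and rows downward; lengths in mm; the calibration is good to about 2 mm. A picture is of the moment at which its call begins. camera_params takes no time and is no camera call.
- robot.hand_in(): hands the job in, once; it reports no verdict.
The state is a dict: "clock": time; "joints": joint angles; "qd": joint speeds; "joint_efforts": joint torques, N m; "position": TCP position; "ee_rot": TCP orientation; "wrist_force": force on the tool from outside, world axes, zero at the start; "torque": the same for the moment, N m; "gripper_width": finger opening in mm.
Only numpy, scipy, OpenCV 4.12 (cv2) and the standard library are available. Lean on these libraries where they do the work, as an engineer would, in place of code of your own. Each camera call takes 0.05 s, during which the arm holds its last target.

### The job

Post the rock chip lying on the chip bin's feed shelf into the bin without picking anything up: with one fingertip push the bin's sprung flap open and hold it there, and with the other finger push the chip forward over the sill so that it drops through the opening while the flap is still held. Never slide the chip onto the shut flap. Then draw back and let the flap close, leaving everything else as it stands.

Things in the scene. Friction and masses are not known exactly. Their poses are not given: they have to be found in the camera images.
- bin: Grey sheet-metal chip bin, fixed on the bench, 192 mm deep (x), 180 wide (y), 140 high. Origin on the bench, 90 mm behind its front face, midway across; x points from the open front of the feed shelf toward the flap (away from the robot within 0.3 rad), y left, z up. Below shelf and flap it is one empty box, inside floor at z = 12 mm.
- shelf (a point): Middle of the feed shelf's top (bin x = -50, y = 0, z = 100 mm): flat steel, from x = -90 (open front edge) to x = -10 (the sill). Side walls with inner faces at y = +-85 stand 10 mm above it.
- sill (a point): Middle of the rear edge of the feed shelf (bin x = -10, y = 0, z = 100 mm), where the opening with the flap begins.
- hinge (a point): Middle of the flap's hinge line (bin x = 80, y = 0, z = 134 mm), which runs along the bin's y. A fixed cover strip lies behind it (x = 76 to 102, top at z = 140); the side walls slope up with the flap, some 12 mm above it.
- flap (a joint): Flap angle (rad): 0 shut, grows as its free edge swings down into the bin, stop at 1.25. A spring shuts it: it yields to 1 N at the free edge, to 5 N when half open and held near the hinge. It opens when pressed down, or when a fingertip at shelf height slides forward on the slope toward the hinge. A chip lying on it does not open it.
- flap_edge (a point): Middle of the flap's free lower edge, upper side; moves with it. The flap is a flat aluminium plate 164 mm wide that fills the opening; shut, this edge is level with the shelf at the sill, and the plate slopes up from here to the hinge by 0.36 rad (21 degrees).
- chip: The flat brown rock chip on the feed shelf, lens-shaped, 34 mm by 53 mm (its x, y) and 12 thick, about 60 g. Origin: centre of its underside. Its long side lies roughly along the sill (within 0.6 rad).
- vial: Bystander: upright white sample vial, 19 mm across, 52 high, on the bench to the right of the bin; stays. Origin: centre of its underside.
- keeper: Bystander: larger brown rock flake, 43 x 68 x 14 mm, on the bench to the right of the bin; stays. Origin: centre of its underside.
- pick: Bystander: slim metal needle pick, 166 mm long, 9 high, on the bench to the right of the bin; stays. Origin: at its middle, underside.
- jar: Bystander: brown screw jar with white lid, 62 mm across, 78 high, on the bench to the right of the bin; stays. Origin: centre of its underside.

How it is judged:
By the outcome, as a careful person would: the job done as asked, in the order asked, and still so for the second after the job is handed in, with the robot touching nothing.
It also fails if it takes over 38 s, if anything falls off the work surface, if the arm or the gripper's body presses on something with over 40 N, if the wrist force passes 120 N, or if a joint passes its speed limit or range.

## Working session

There is one attempt and no reset: what is moved stays moved. The work goes in short steps, Python scripts to look and compute and a tool call to move; the robot and the scene stay as the last step left them, time stands still between calls to the robot, and variables do not carry over. Pictures are saved under pics/ and viewed, and the job is handed in when it is done.

Besides the shell and the picture viewer there is one more tool, called as name(argument=value, ...), one argument or row to a line, values as JSON. jog_arm: Moves the arm, as the interface text tells. Its arguments: {"type":"object","properties":{"motion":{"type":"array"}},"required":["motion"]}

```bash
ls; mkdir -p pics; python3 - <<'E'
from rig import robot
import cv2
print(robot.get_state())
for n in("scene","top"):
    print(robot.camera_params(n))
    cv2.imwrite(f"pics/{n}0.png",robot.get_image(n)[:,:,::-1])
E
```

```text
pics
{'clock': 0.0, 'joints': array([ 1.13668168e+00,  3.79372951e-01,  1.73477126e+00,  2.76961846e-05,
        1.02844388e+00, -3.33022862e-02]), 'qd': array([ 3.58368907e-05,  6.75715710e-04,  8.55517785e-04,  1.85212162e-04,
       -5.41027963e-04, -4.24837711e-04]), 'joint_efforts': array([-2.08053707e-04, -7.63751793e+01, -4.34368551e+01,  6.49833516e-02,
        4.25431842e-02, -8.11195787e-05]), 'position': array([272.96033977, 644.18199529, 213.31785761]), 'ee_rot': array([ 2.50768190e-04,  8.33720360e-01,  5.52186665e-01, -4.30089548e-04]), 'wrist_force': array([-0.1374575 , -0.08481784, -0.43392205]), 'torque': array([-0.0109468 , -0.04215635,  0.00973236]), 'gripper_width': 91.47372332036159}
{'vertical_fov': 45.740787346035944, 'cx': 329.6233844116799, 'cy': 246.53652359599087, 'dist_coeffs': array([-0.08714645,  0.        ,  0.        ,  0.        ,  0.        ]), 'rvec': array([ 1.75942005, -1.05661408,  0.72743394]), 'tvec': array([-329.32842675,  284.83477069,  440.2775587 ])}
{'vertical_fov': 52.264323289439744, 'cx': 310.23485563381246, 'cy': 237.81849209619685, 'dist_coeffs': array([-0.1033977,  0.       ,  0.       ,  0.       ,  0.       ]), 'rvec': array([ 2.15119489, -2.20239576,  0.06309576]), 'tvec': array([-34.49404405, 594.04517999, 925.98895532])}
```

View pics/scene0.png

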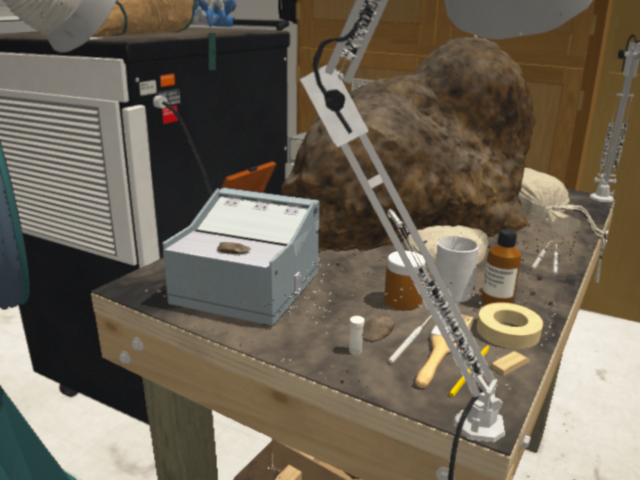

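View pics/top0.png

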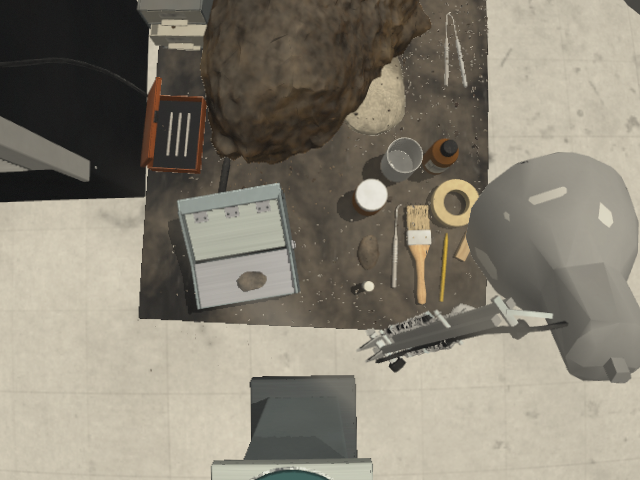

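The scene view shows the bin at about (243,255) with the chip on its shelf at (234,248). In the top view the bin spans (180-298, 185-310) and the chip is at (252,281). Next I'll zoom in for corner pixels.

```bash
python3 - <<'E'
import cv2
a=cv2.imread("pics/top0.png")[170:320,165:315]; cv2.imwrite("pics/topz.png",cv2.resize(a,(600,600),interpolation=cv2.INTER_CUBIC))
a=cv2.imread("pics/scene0.png")[180:330,155:335]; cv2.imwrite("pics/scenez.png",cv2.resize(a,(720,600),interpolation=cv2.INTER_CUBIC))
E
```

```text
(no output)
```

View pics/topz.png

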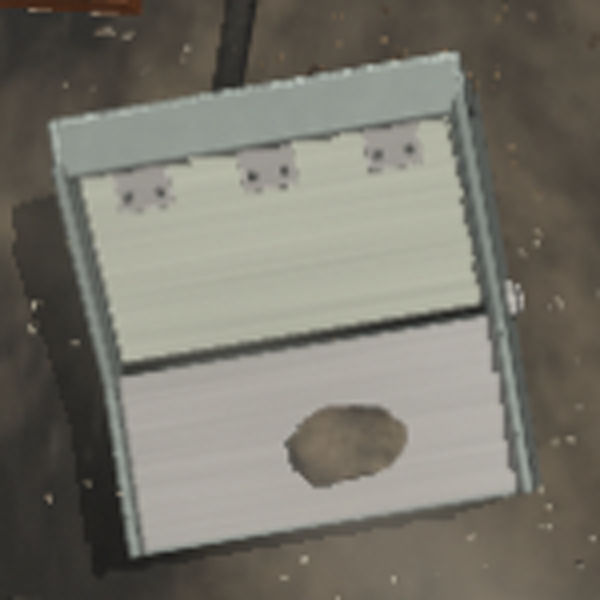

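View pics/scenez.png

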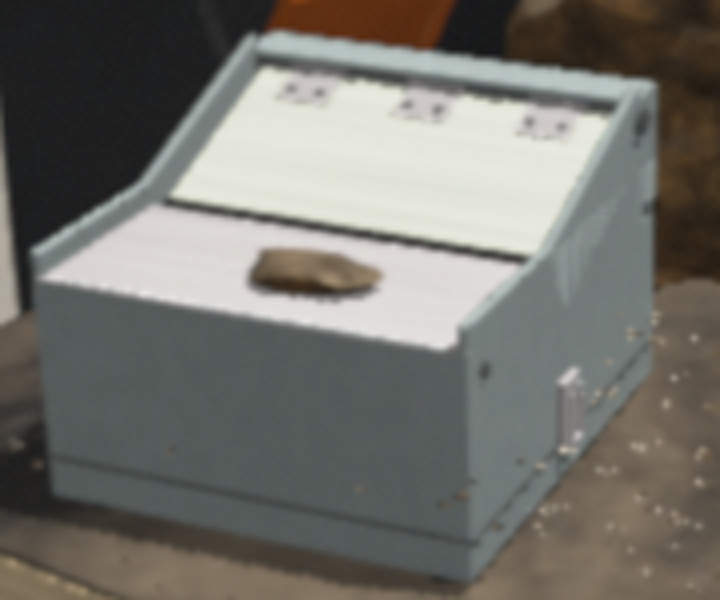

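```bash
cat > h.py <<'E'
import numpy as np,cv2
from rig import robot
from scipy.optimize import least_squares
def cam(n):
    p=robot.camera_params(n);f=240/np.tan(np.radians(p["vertical_fov"]/2))
    return np.array([[f,0,p["cx"]],[0,f,p["cy"]],[0,0,1.]]),p["dist_coeffs"],p["rvec"],p["tvec"]
C={n:cam(n) for n in("scene","top")}
def proj(n,P):
    K,d,r,t=C[n];return cv2.projectPoints(np.array(P,float).reshape(-1,1,3),r,t,K,d)[0][:,0]
def ray(n,px,z):
    K,d,r,t=C[n];u=cv2.undistortPoints(np.array([[px]],float),K,d)[0,0]
    R=cv2.Rodrigues(r)[0];o=-R.T@t;v=R.T@np.array([*u,1]);return o+v*(z-o[2])/v[2]
E
python3 - <<'E'
from h import *
T=[((102,90,140),(50,122)),((102,-90,140),(458,53)),((-90,90,110),(130,557)),((-90,-90,110),(537,490)),((-10,85,100),(122,372)),((-10,-85,100),(487,316))]
S=[((-90,90,110),(33,247)),((-90,-90,110),(466,328)),((-90,90,0),(52,497)),((-90,-90,0),(470,580)),((102,-90,140),(655,80)),((102,90,140),(252,33)),((-10,85,100),(165,203)),((-10,-85,100),(525,260))]
W=lambda q,P:np.array(P)@np.array([[np.cos(q[2]),np.sin(q[2]),0],[-np.sin(q[2]),np.cos(q[2]),0],[0,0,1]])+[q[0],q[1],0]
px=lambda L,o:np.array([[(a+.5)/4-.5+o[0],(b+.5)/4-.5+o[1]] for _,(a,b) in L])
def res(q,w):
    r=[]
    if 'T' in w:r.append(proj("top",W(q,[p for p,_ in T]))-px(T,(165,170)))
    if 'S' in w:r.append(proj("scene",W(q,[p for p,_ in S]))-px(S,(155,180)))
    return np.concatenate(r)
for w in('T','S','TS'):
    s=least_squares(lambda q:res(q,w).ravel(),[650,100,0],x_scale=[1,1,.01]);print(w,s.x,"\n",res(s.x,w).round(1).tolist())
q=s.x
np.save("q.npy",q)
# chip outline in top
a=cv2.imread("pics/top0.png");roi=a[170:320,165:315].astype(int)
m=((roi.sum(2)<420)).astype(np.uint8)
n,l,st,c=cv2.connectedComponentsWithStats(m)
for i in range(1,n):
    if 200<st[i,4]<1500: print(i,st[i],c[i])
k=l[int(445/4),int(347/4)];cnt=cv2.findContours((l==k).astype(np.uint8),0,2)[0][0][:,0]+[165,170]
P=np.array([ray("top",p,105)[:2] for p in cnt])
B=(P-q[:2])@np.array([[np.cos(q[2]),-np.sin(q[2])],[np.sin(q[2]),np.cos(q[2])]])
print("chip bin-frame",cv2.minAreaRect(B.astype(np.float32)),B.min(0),B.max(0))
r=ray("scene",((315+.5)/4-.5+155,(272+.5)/4-.5+180),105)[:2]-q[:2]
print("chip scene",r@np.array([[np.cos(q[2]),-np.sin(q[2])],[np.sin(q[2]),np.cos(q[2])]]))
E
```

```text
T [5.67725225e+02 7.54401425e+01 1.40412886e-01] 
 [[-0.5, -0.6], [0.2, -0.8], [-0.1, 0.1], [-0.8, 0.5], [-0.6, 1.1], [1.9, -0.4]]
S [5.73149656e+02 8.28979710e+01 1.55394621e-01] 
 [[-1.7, -0.3], [0.0, -2.4], [0.1, 1.4], [0.3, 2.0], [-1.6, -1.0], [3.4, -1.4], [-3.7, -0.9], [3.3, -0.1]]
TS [5.68399261e+02 7.79222758e+01 1.44672128e-01] 
 [[-2.1, -0.7], [-1.6, -1.3], [-1.2, -0.0], [-2.1, -0.1], [-2.0, 0.9], [0.4, -0.9], [-1.5, 1.0], [0.3, -0.2], [0.3, 3.0], [0.5, 4.6], [0.1, 0.6], [4.9, -0.4], [-3.0, 0.4], [4.2, 1.8]]
16 [ 71 101  31  21 478] [ 85.85355649 110.42468619]
chip bin-frame ((-55.761375427246094, -13.958768844604492), (33.97673797607422, 53.17202377319336), 5.730861186981201) [-73.88196892 -40.61611155] [-39.17037213  12.91157993]
chip scene [-56.75384147 -13.08599922]
```

```bash
python3 - <<'E'
from h import *
q=np.array([567.7,75.44,.1404])
W=lambda P:np.array(P)@np.array([[np.cos(q[2]),np.sin(q[2]),0],[-np.sin(q[2]),np.cos(q[2]),0],[0,0,1]])+[q[0],q[1],0]
L=[]
for z in(0,):L+=[((-90,90,z),(-90,-90,z)),((-90,-90,z),(102,-90,z))]
L+=[((-90,90,0),(-90,90,110)),((-90,-90,0),(-90,-90,110)),((102,-90,0),(102,-90,140)),((102,90,140),(102,-90,140)),((76,90,140),(76,-90,140)),((-10,85,100),(-10,-85,100)),((-90,85,100),(-90,-85,100)),((-90,85,100),(-10,85,100)),((-90,-85,100),(-10,-85,100)),((-10,82,100),(80,82,134)),((-10,-82,100),(80,-82,134))]
for n,(x,y,w,h) in dict(scene=(155,180,180,150),top=(165,170,150,150)).items():
    a=cv2.resize(cv2.imread(f"pics/{n}0.png")[y:y+h,x:x+w],None,fx=4,fy=4,interpolation=2)
    for l in L:
        p=(proj(n,W(l))-[x,y]+.5)*4-.5
        cv2.line(a,*[tuple(int(round(v)) for v in r) for r in p],(0,0,255),1)
    cv2.imwrite(f"pics/ov_{n}.png",a)
E
```

```text
(no output)
```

View pics/ov_scene.png

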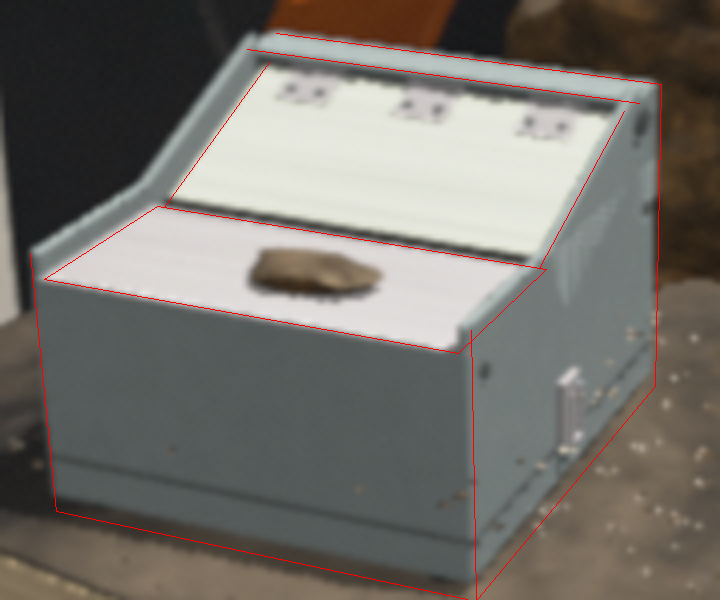

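View pics/ov_top.png

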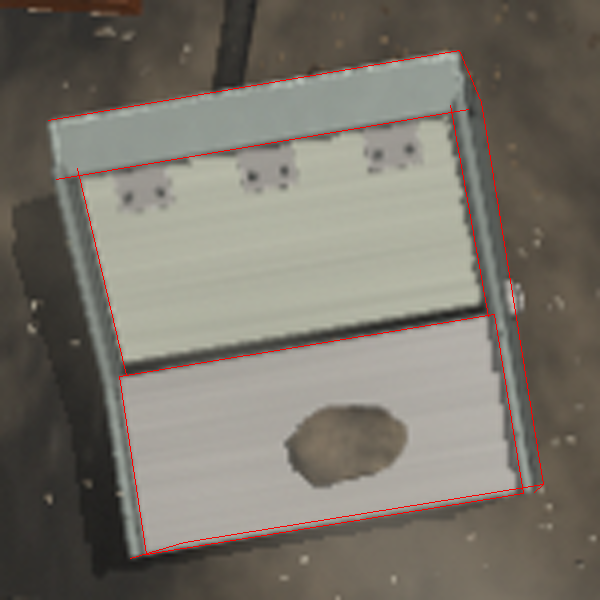

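The wireframe agrees with the pictures to about 2 mm: bin at about (568, 76), yaw 0.142. The chip spans bin x from -74 to -39, with its centre at y ≈ -14. My plan is to set the jaws along bin x, with the front finger on the flap and the rear finger behind the chip.

```bash
cat >> h.py <<'E'
from scipy.spatial.transform import Rotation as Ro
q=np.array([567.9,75.8,.142])
def b2w(x,y):
    c,s=np.cos(q[2]),np.sin(q[2]);return np.array([q[0]+c*x-s*y,q[1]+s*x+c*y])
def w2b(p):
    c,s=np.cos(q[2]),np.sin(q[2]);d=np.array(p[:2])-q[:2];return np.array([c*d[0]+s*d[1],-s*d[0]+c*d[1],p[2]])
def stat():
    s=robot.get_state();R=Ro.from_quat(np.roll(s["ee_rot"],-1)).as_matrix()
    print("t %.2f bin-TCP %s az %.4f tilt %s F %s w %.1f"%(s["clock"],w2b(s["position"]).round(1),np.arctan2(R[1,0],R[0,0]),R[:2,2].round(4),s["wrist_force"].round(1),s["gripper_width"]));return s,R
def plan(bx,by,z,n,grip=1):
    s,R=stat();p=s["position"];T=np.array([*b2w(bx,by),z])
    x=np.array([np.cos(q[2]),np.sin(q[2]),0]);Rt=np.column_stack([x,np.cross([0,0,-1],x),[0,0,-1]])
    rv=Ro.from_matrix(R.T@Rt).as_rotvec();D=(T-p)/n
    out=[]
    for i in range(n):
        Ri=R@Ro.from_rotvec(rv*i/n).as_matrix();out.append([*(Ri.T@D).round(1),*(rv/n).round(4),grip])
    for o in out:print([float(v) for v in o])
E
python3 - <<'E'
from h import *
plan(-33,-14,190,16)
E
```

```text
t 0.10 bin-TCP [-211.5  604.4  213.3] az 1.1700 tilt [-0.0004 -0.0009] F [ 0.7  0.5 -0.5] w 91.5
[-27.3, 29.5, 1.5, 0.0, 0.0001, 0.0642, 1.0]
[-25.4, 31.2, 1.5, 0.0, 0.0001, 0.0642, 1.0]
[-23.3, 32.8, 1.5, 0.0, 0.0001, 0.0642, 1.0]
[-21.2, 34.2, 1.5, 0.0, 0.0001, 0.0642, 1.0]
[-18.9, 35.5, 1.5, 0.0, 0.0001, 0.0642, 1.0]
[-16.6, 36.6, 1.5, 0.0, 0.0001, 0.0642, 1.0]
[-14.2, 37.6, 1.5, 0.0, 0.0001, 0.0642, 1.0]
[-11.8, 38.5, 1.5, 0.0, 0.0001, 0.0642, 1.0]
[-9.3, 39.1, 1.5, 0.0, 0.0001, 0.0642, 1.0]
[-6.8, 39.7, 1.5, 0.0, 0.0001, 0.0642, 1.0]
[-4.2, 40.0, 1.5, 0.0, 0.0001, 0.0642, 1.0]
[-1.6, 40.2, 1.5, 0.0, 0.0001, 0.0642, 1.0]
[1.0, 40.2, 1.5, 0.0, 0.0001, 0.0642, 1.0]
[3.5, 40.1, 1.5, 0.0, 0.0001, 0.0642, 1.0]
[6.1, 39.8, 1.5, 0.0, 0.0001, 0.0642, 1.0]
[8.7, 39.3, 1.5, 0.0, 0.0001, 0.0642, 1.0]
```

jog_arm(
  motion=[-27,29.5,1.5,0,0,0.064,1,-25,31,1.5,0,0,0.064,1,-23,33,1.5,0,0,0.064,1,-21,34,1.5,0,0,0.064,1,-19,35.5,1.5,0,0,0.064,1,-16.5,36.5,1.5,0,0,0.064,1,-14,37.5,1.5,0,0,0.064,1,-12,38.5,1.5,0,0,0.064,1],
)

```text
clock: 0.9
position: [404.8, 343.6, 198.9]
ee_rot: [0.001, 0.948, 0.317, -0.001]
wrist_force: [0.5, -0.2, -0.5]
gripper_width: 91.1
```

```bash
python3 - <<'E'
from h import *
plan(-33,-14,190,10)
E
```

```text
t 0.90 bin-TCP [-123.6  288.1  198.9] az 0.6450 tilt [-0.0019 -0.0021] F [ 0.5 -0.2 -0.5] w 91.1
[-6.6, 30.8, 0.9, 0.0001, 0.0003, 0.0503, 1.0]
[-5.1, 31.1, 0.9, 0.0001, 0.0003, 0.0503, 1.0]
[-3.5, 31.3, 0.9, 0.0001, 0.0003, 0.0503, 1.0]
[-1.9, 31.5, 0.9, 0.0001, 0.0003, 0.0503, 1.0]
[-0.3, 31.5, 0.9, 0.0001, 0.0003, 0.0503, 1.0]
[1.3, 31.5, 0.9, 0.0001, 0.0003, 0.0503, 1.0]
[2.8, 31.4, 0.9, 0.0001, 0.0003, 0.0503, 1.0]
[4.4, 31.2, 0.9, 0.0001, 0.0003, 0.0503, 1.0]
[6.0, 31.0, 0.9, 0.0001, 0.0003, 0.0503, 1.0]
[7.5, 30.6, 0.9, 0.0001, 0.0003, 0.0503, 1.0]
```

jog_arm(
  motion=[-6.5,31,1,0,0,0.05,1,-5,31,1,0,0,0.05,1,-3.5,31.5,1,0,0,0.05,1,-2,31.5,1,0,0,0.05,1,-0.5,31.5,1,0,0,0.05,1,1.5,31.5,1,0,0,0.05,1,3,31.5,1,0,0,0.05,1,4.5,31,1,0,0,0.05,1,6,31,1,0,0,0.05,1,7.5,30.5,1,0,0.003,0.05,1],
)

```text
clock: 1.9
position: [537.1, 41.7, 187.7]
ee_rot: [0.001, 0.998, 0.061, -0.001]
wrist_force: [1.1, 0.9, -0.2]
gripper_width: 91.3
```

```bash
python3 - <<'E'
from h import *
plan(-34,-14,150,3)
E
```

```text
t 1.90 bin-TCP [-35.3 -29.4 187.7] az 0.1218 tilt [-0.0011 -0.0025] F [ 1.1  0.9 -0.2] w 91.3
[0.3, -5.2, 12.6, 0.0008, 0.0005, -0.0067, 1.0]
[0.4, -5.1, 12.6, 0.0008, 0.0005, -0.0067, 1.0]
[0.4, -5.1, 12.6, 0.0008, 0.0005, -0.0067, 1.0]
```

jog_arm(
  motion=[0.3,-5,12.5,0.001,0.001,-0.007,1,0.4,-5,12.5,0.001,0,-0.007,1,0.4,-5,12.5,0,0,-0.007,1,0,0,0,0,0,0,1],
)

```text
clock: 2.3
position: [536.2, 55.5, 147.0]
ee_rot: [0.0, 0.998, 0.07, -0.001]
wrist_force: [-0.2, -0.2, 0.1]
gripper_width: 91.1
```

```bash
python3 - <<'E'
from h import *
a=robot.get_image("top")[170:320,165:315,::-1]; b=robot.get_image("scene")[150:330,155:335,::-1]
cv2.imwrite("pics/c1.png",np.hstack([cv2.resize(a,(400,400)),cv2.resize(b,(400,400))]))
plan(-34,-14,110,6)
E
```

```text
t 2.40 bin-TCP [-33.3 -16.  148.6] az 0.1400 tilt [ 0.0004 -0.0005] F [-0.3 -0.   0.2] w 91.2
[-0.1, -0.3, 6.4, 0.0001, -0.0001, -0.0003, 1.0]
[-0.1, -0.3, 6.4, 0.0001, -0.0001, -0.0003, 1.0]
[-0.1, -0.3, 6.4, 0.0001, -0.0001, -0.0003, 1.0]
[-0.1, -0.3, 6.4, 0.0001, -0.0001, -0.0003, 1.0]
[-0.1, -0.3, 6.4, 0.0001, -0.0001, -0.0003, 1.0]
[-0.1, -0.3, 6.4, 0.0001, -0.0001, -0.0003, 1.0]
```

View pics/c1.png

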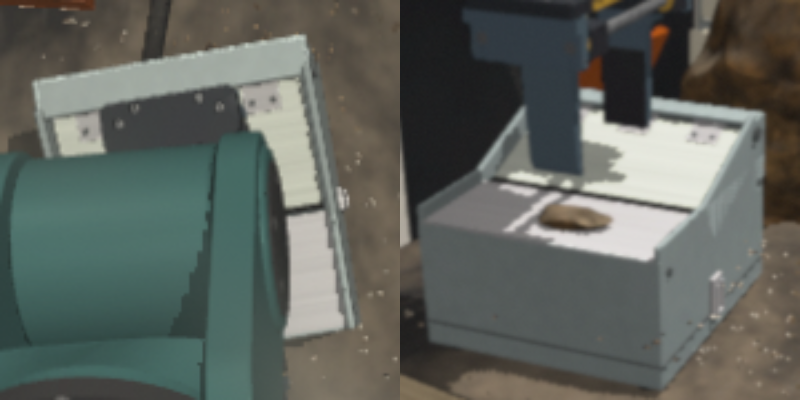

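The left half (top view) shows the arm hiding the shelf. The right half (scene view) shows the rear finger hovering in front of the chip at (588,217) and the front finger over the flap. I'll descend now.

jog_arm(
  motion=[-0.5,-0.5,6.5,0,0,0,1,-0.3,-0.4,6.5,0,0,0,1,0,0,6.5,0,0,0,1,0,0,6.5,0,0,0,1,0,0,6.5,0,0,0,1,0,0,3,0,0,0,1,0,0,0,0,0,0,1],
)

```text
clock: 3.1
position: [536.5, 56.9, 110.8]
ee_rot: [0.0, 0.997, 0.071, 0.001]
wrist_force: [-0.9, 0.1, 0.6]
gripper_width: 91.2
```

```bash
python3 - <<'E'
from h import *
b=robot.get_image("scene")[180:320,155:335,::-1]
cv2.imwrite("pics/c2.png",cv2.resize(b,(720,560)))
stat()
E
```

```text
t 3.15 bin-TCP [-33.6 -14.3 111.1] az 0.1416 tilt [ 0.002  -0.0004] F [-0.1 -0.5  0.4] w 91.3
```

View pics/c2.png

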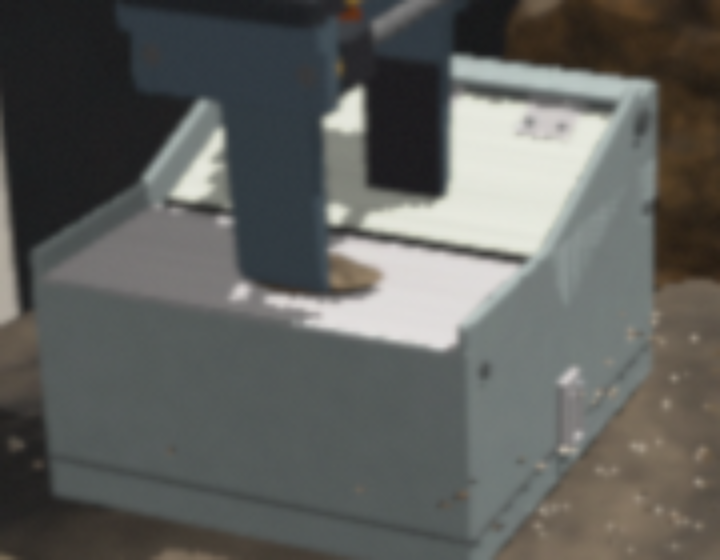

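The rear finger is just in front of the chip at (285,285) and the front finger is close to the flap at (405,190). I'll go lower in small steps.

jog_arm(
  motion=[0,0,2,0,0,0,1,0,0,2,0,0,0,1,0,0,2,0,0,0,1,0,0,1.5,0,0,0,1,0,0,0,0,0,0,1],
)

```text
clock: 3.65
position: [538.1, 56.9, 104.3]
ee_rot: [0.0, 0.997, 0.071, 0.003]
wrist_force: [-0.4, -0.3, 1.6]
gripper_width: 91.1
```

```bash
python3 - <<'E'
from h import *
stat()
E
```

```text
t 3.65 bin-TCP [-32.1 -14.5 104.3] az 0.1414 tilt [ 0.0052 -0.0002] F [-0.4 -0.3  1.6] w 91.1
```

jog_arm(
  motion=[-0.8,0,1,0,-0.006,0,1,-0.3,0,1,0,0,0,1,0,0,0.5,0,0,0,1],
)

```text
clock: 3.95
position: [537.1, 56.8, 101.8]
ee_rot: [0.001, 0.998, 0.071, -0.0]
wrist_force: [0.4, -0.2, 1.9]
gripper_width: 91.0
```

```bash
python3 - <<'E'
from h import *
stat()
b=robot.get_image("scene")[180:320,155:335,::-1]
cv2.imwrite("pics/c3.png",cv2.resize(b,(720,560)))
stat()
E
```

```text
t 3.95 bin-TCP [-33.2 -14.5 101.8] az 0.1414 tilt [-0.0009 -0.0011] F [ 0.4 -0.2  1.9] w 91.0
t 4.00 bin-TCP [-33.2 -14.5 101.7] az 0.1415 tilt [-0.001  -0.0011] F [0.1 0.  2.3] w 91.2
```

View pics/c3.png

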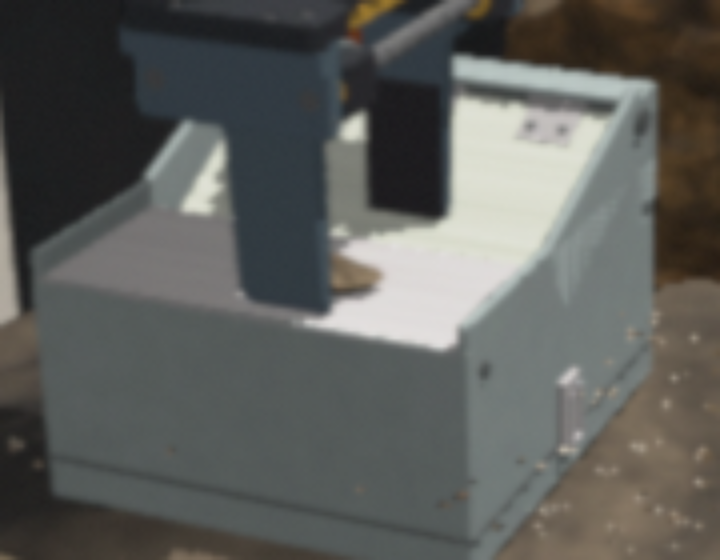

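The flap is yielding, with its edge now below the sill, and the rear finger stands just above the shelf behind the chip. I'll slide forward.

jog_arm(
  motion=[4,0,0,0,0,0,1,5,0,0,0,0,0,1,5,0,0,0,0,0,1,5,0,0,0,0,0,1],
)

```text
clock: 4.4
position: [555.0, 59.5, 100.7]
ee_rot: [0.001, 0.997, 0.071, -0.003]
wrist_force: [-3.4, -0.5, 2.0]
gripper_width: 91.1
```

```bash
python3 - <<'E'
from h import *
stat()
E
```

```text
t 4.40 bin-TCP [-15.  -14.4 100.7] az 0.1414 tilt [-0.0055 -0.0014] F [-3.4 -0.5  2. ] w 91.1
```

jog_arm(
  motion=[4,0,-0.8,0,0.004,0,1,4,0,-0.4,0,0.003,0,1,4,0,-0.2,0,0.002,0,1,3,0,-0.2,0,0.001,0,1,0,0,0,0,0,0,1],
)

```text
clock: 4.9
position: [570.9, 61.8, 101.8]
ee_rot: [0.0, 0.997, 0.071, 0.002]
wrist_force: [-3.2, -0.8, 1.7]
gripper_width: 91.1
```

```bash
python3 - <<'E'
from h import *
stat()
b=robot.get_image("scene")[180:320,155:335,::-1]
cv2.imwrite("pics/c4.png",cv2.resize(b,(720,560)))
E
```

```text
t 4.90 bin-TCP [  1.  -14.3 101.8] az 0.1415 tilt [ 0.003  -0.0001] F [-3.2 -0.8  1.7] w 91.1
```

View pics/c4.png

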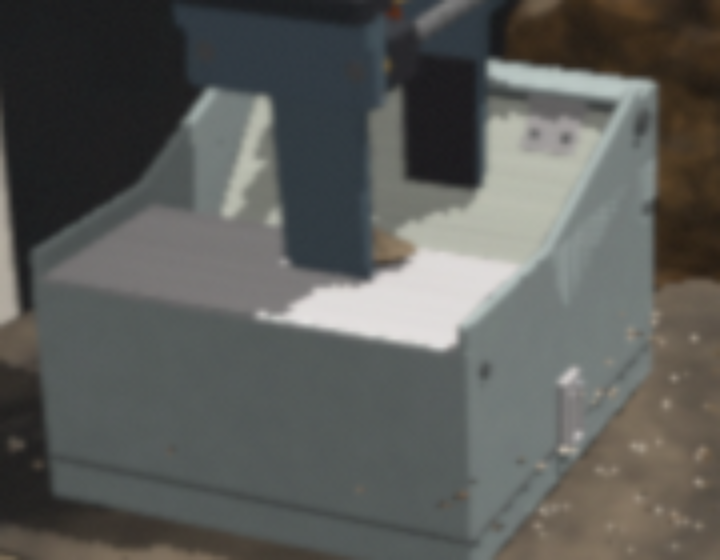

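The flap is wide open and the chip's front edge is at the sill. I'll now close the jaws while advancing, so that the front finger holds the flap and the rear one pushes the chip.

jog_arm(
  motion=[1.5,0,0,0,-0.002,0,0.95,2.5,0,0,0,-0.001,0,0.9,2.5,0,0,0,0,0,0.85,2.5,0,0,0,0,0,0.8],
)

```text
clock: 5.35
position: [580.3, 63.1, 102.1]
ee_rot: [0.0, 0.997, 0.071, 0.0]
wrist_force: [-4.6, 0.5, 1.0]
gripper_width: 73.8
```

```bash
python3 - <<'E'
from h import *
s,R=stat();x=w2b(s["position"])[0];w=s["gripper_width"]/2;print("rear inner",x-w,"front outer",x+w+13.5)
E
```

```text
t 5.35 bin-TCP [ 10.4 -14.3 102.1] az 0.1415 tilt [ 0.0003 -0.0005] F [-4.6  0.5  1. ] w 73.8
rear inner -26.481516352454342 front outer 60.866680865971865
```

jog_arm(
  motion=[2.3,0,0,0,0,0,0.75,2.3,0,0,0,0,0,0.7,2.3,0,0,0,0,0,0.65],
)

```text
clock: 5.65
position: [587.8, 64.2, 102.1]
ee_rot: [0.0, 0.997, 0.071, 0.0]
wrist_force: [-4.5, 0.5, 0.2]
gripper_width: 60.1
```

```bash
python3 - <<'E'
from h import *
s,R=stat();x=w2b(s["position"])[0];w=s["gripper_width"]/2;print("rear inner",x-w,"front outer",x+w+13.5)
b=robot.get_image("scene")[180:320,155:335,::-1]
cv2.imwrite("pics/c5.png",cv2.resize(b,(720,560)))
E
```

```text
t 5.65 bin-TCP [ 18.1 -14.3 102.1] az 0.1415 tilt [ 0.0003 -0.0005] F [-4.5  0.5  0.2] w 60.1
rear inner -11.97549150620586 front outer 61.59111300776543
```

View pics/c5.png

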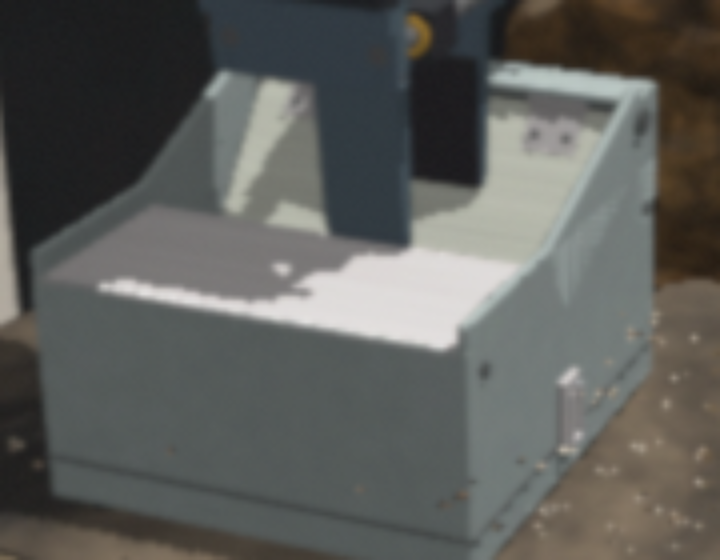

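No brown is visible on the shelf any more and the flap is still held. I'll push a little further to be sure, then hold.

jog_arm(
  motion=[2.2,0,0,0,0,0,0.6,2.2,0,0,0,0,0,0.56,0.5,0,0,0,0,0,0.55,0,0,0,0,0,0,0.55,0,0,0,0,0,0,0.55,0,0,0,0,0,0,0.55],
)

```text
clock: 6.3
position: [593.4, 65.0, 102.1]
ee_rot: [0.0, 0.997, 0.071, 0.0]
wrist_force: [-3.7, -0.4, 1.4]
gripper_width: 50.3
```

```bash
python3 - <<'E'
from h import *
s,R=stat();x=w2b(s["position"])[0];w=s["gripper_width"]/2;print("rear inner",x-w,"front outer",x+w+13.5)
b=robot.get_image("scene")[180:320,155:335,::-1]
a=robot.get_image("top")[170:320,165:315,::-1]
cv2.imwrite("pics/c6.png",np.hstack([cv2.resize(b,(450,350)),cv2.resize(a,(350,350))]))
E
```

```text
t 6.30 bin-TCP [ 23.7 -14.3 102.1] az 0.1415 tilt [ 0.0004 -0.0005] F [-3.7 -0.4  1.4] w 50.3
rear inner -1.4264563490035194 front outer 62.37525413097761
```

View pics/c6.png

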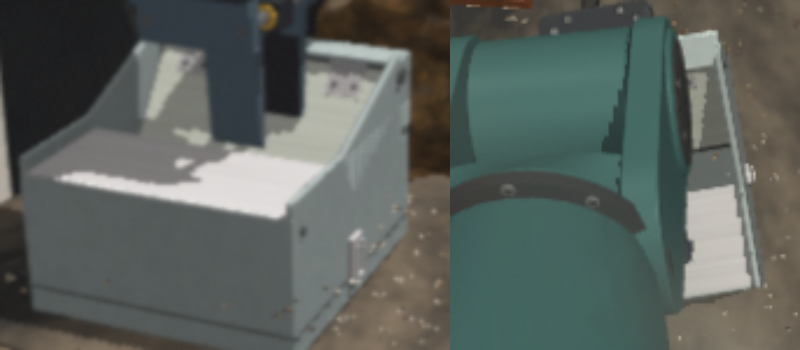

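The shelf is empty and the flap is still held, with the rear fingertip past the sill. I'll open the flap slightly more so the chip surely clears, hold, then lift out slowly.

jog_arm(
  motion=[2,0,0,0,0,0,0.55,2,0,0,0,0,0,0.55,0,0,0,0,0,0,0.55,0,0,0,0,0,0,0.55,0,0,0,0,0,0,0.55],
)

```text
clock: 6.9
position: [597.1, 65.5, 101.7]
ee_rot: [0.0, 0.997, 0.071, -0.001]
wrist_force: [-4.3, -0.4, -0.1]
gripper_width: 50.2
```

```bash
python3 - <<'E'
from h import *
s,R=stat();x=w2b(s["position"])[0];w=s["gripper_width"]/2;print("rear inner",x-w,"front outer",x+w+13.5)
E
```

```text
t 6.90 bin-TCP [ 27.4 -14.3 101.7] az 0.1415 tilt [-0.001  -0.0006] F [-4.3 -0.4 -0.1] w 50.2
rear inner 2.348462582339966 front outer 66.00044243562384
```

jog_arm(
  motion=[-1,0,-4,0,0,0,0.55,-1,0,-4,0,0,0,0.55,-1,0,-4,0,0,0,0.55,-1,0,-4,0,0,0,0.55,-1,0,-4,0,0,0,0.55,-1,0,-4,0,0,0,0.55,-1,0,-4,0,0,0,0.55,-1,0,-5,0,0,0,0.55,-1,0,-10,0,0,0,0.55,-1,0,-15,0,0,0,0.55],
)

```text
clock: 7.9
position: [587.8, 64.2, 164.3]
ee_rot: [0.0, 0.998, 0.071, 0.001]
wrist_force: [-0.5, 0.1, -0.3]
gripper_width: 50.3
```

jog_arm(
  motion=[-5,10,-20,0,0,0,0.55,-5,-20,-20,0,0,0,0.55,-5,-30,-15,0,0,0,0.55,0,-40,-5,0,0,0,0.55,0,-40,0,0,0,0,0.55,0,-40,0,0,0,0,0.55,0,-40,0,0,0,0,0.55,0,-40,0,0,0,0,0.55,0,-40,0,0,0,0,0.55,0,0,0,0,0,0,0.55],
)

```text
clock: 8.9
position: [533.9, 349.8, 243.0]
ee_rot: [-0.002, 0.998, 0.069, 0.008]
wrist_force: [-0.1, 0.1, 0.9]
gripper_width: 50.2
```

```bash
python3 - <<'E'
from h import *
stat()
b=robot.get_image("scene")[...,::-1];a=robot.get_image("top")[...,::-1]
cv2.imwrite("pics/d1.png",b);cv2.imwrite("pics/d2.png",a)
cv2.imwrite("pics/d3.png",np.hstack([cv2.resize(b[180:320,155:335],(450,350)),cv2.resize(a[170:320,165:315],(350,350))]))
E
```

```text
t 8.90 bin-TCP [  5.2 276.1 243. ] az 0.1378 tilt [0.0164 0.0046] F [-0.1  0.1  0.9] w 50.2
```

View pics/d3.png

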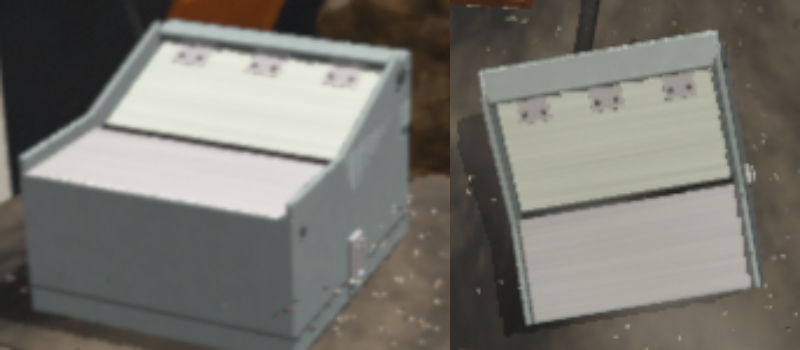

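View pics/d2.png

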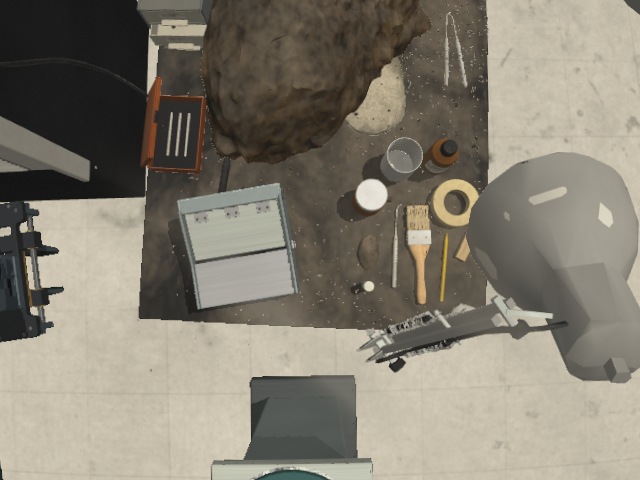

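The shelf is empty and the flap is shut, with its seam at (620,195) in the crop as before. The bystanders at (370,195), (368,250), (397,245) and (362,288) are unchanged, and the arm is clear at the left of the picture. I'm handing in.

```bash
python3 - <<'E'
from h import *
a=cv2.imread("pics/top0.png").astype(int);b=cv2.imread("pics/d2.png").astype(int)
print("bystander diff",np.abs(a-b)[170:310,330:470].max(), "flap diff",np.abs(a-b)[205:250,195:280].max())
print(robot.get_state()["qd"].round(3)); print(robot.hand_in())
E
```

```text
bystander diff 4 flap diff 2
[-0.033 -0.004  0.019 -0.001 -0.005 -0.009]
the job is handed in; nothing more can be done
None
```

The chip is off the shelf and, as far as the cameras can show, in the bin. The flap is shut again, and I handed the job in at about 9 s.

- **Opening the flap:** The front fingertip pressed the flap down and slid toward the hinge to hold it wide open. The wrist force read no more than about 5 N.
- **Posting the chip:** The rear finger brought the chip to the sill. I then closed the jaws while advancing the hand, so the flap stayed held as the chip went over. I held the flap open about another second, then lifted out slowly and moved clear.
- **Last checks:** The shelf is empty. In the top picture the flap area matches the starting one to within 2 grey levels and the vial, keeper, pick and jar area to within 4.
- **Not confirmed:** I could not see the chip inside the closed bin. I infer that it dropped because it had left the shelf with the flap held, the flap shut fully, and it appears nowhere else.
- **Disagreement:** The two cameras placed the bin about 5 mm apart in x and 7 mm in y. I used a pose close to the top camera's fit, and no contact during the job contradicted it.

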